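# Show the fitter which frame post is still slack

## Task

On the frame holder, one of the two near side posts has been left standing back from the racquet frame. Push that post gently from behind with the closed fingertips, gripping nothing, until it rests against the frame; then lift clear and point straight down at its brass knob, a finger's breadth or two above it and without touching, so that the fitter can see which one to tighten. Hold still there for a good two seconds and finish still pointing; leave the racquet, the other post and the things on the bench alone.

Things in the scene. Friction and masses are not known exactly. Their poses are not given: they have to be found in the camera images.
- holder: Frame holder fixed to the bench: aluminium beam 72 x 300 mm, 30 mm high, two hold-down towers, and four side posts on slotted guides (two near, two far). Origin: on the bench at the beam's middle. y runs along the beam to the racquet's tip (handle towards -y); x runs across, from near to far posts: the way both near posts slide to the frame. Guide tops (30 mm wide) are 30 mm above the bench.
- racquet: Orange badminton racquet without strings, clamped level in the holder and not movable: oval hoop 247 mm long and 197 mm wide over an 11 mm round tube, then a thin shaft and a handle towards -y of the holder. Origin: the middle of the hoop, at mid height of the tube (62 mm above the bench).
- slack_post (a joint): How far (m) the near post that stands back has been slid towards the frame: 0 fully back, 0.045 when it touches the frame, where it stops. It starts between 0 and 0.015. It slides along the holder's x axis, level, with a steady drag of about 3 N, and stays where it is left.
- slack_knob (a point): Top centre of the brass knob of the post that stands back: round, 28 mm across, 18 mm tall, top 67.5 mm above the bench. It rides on a dark saddle 62 mm long, 34 mm wide, 30.5 to 45.5 mm above the bench. The saddle's flat rear end is 16 mm behind the knob's centre (holder's -x), 2 mm behind its rim; pushing there, just above the guide, moves the whole post.
- slack_pin (a point): Top centre of the upright rubber-sleeved pin of the same post: 16 mm across, its top 76.5 mm above the bench, 36 mm in front of the knob's centre (towards the holder's +x). This pin is what meets the frame.
- set_post (a joint): The same value for the other near post, which is already against the frame (0.045) and locked.
- set_knob (a point): Centre of the top of the other near post's brass knob, same shape and size as the first; the two near posts stand 120 mm apart along the holder's y axis and may be in either order.
- awl: Steel ball-end awl lying loose on the bench, 190 mm long, hexagonal handle 18 mm thick. Origin: on the bench under the front end of the handle; its x axis runs towards the small ball tip.
- tube: Green plastic tube of spare grommet pegs standing loose on the bench, 35 mm across, 98 mm tall. Origin: centre of its underside.
- grommet_set: Grey six-compartment tray, 90 x 130 mm and 18 mm tall, with the white grommet set. Loose. Origin: centre of its underside.
Not all that is in view belongs to the job. What is shaped like the part that bears set_post but blue or red is not meant.

How it is judged:
By the outcome, as a careful person would: the job done as asked, in the order asked, and still so for the second after the job is handed in, with the robot touching nothing.
It also fails if it takes over 40 s, if anything falls off the work surface, if the arm or the gripper's body presses on something with over 40 N, if the wrist force passes 120 N, or if a joint passes its speed limit or range.

## Robot

A 7-joint arm with a two-finger parallel gripper is mounted at the origin on the work surface. World frame = base frame: x ahead of the robot, y to its left, z up, the work surface at z = 0. Lengths are in m, angles in rad, forces in N, time in s.
With the tool pointing down it reaches from about 0.4 to 0.85 m from the base axis. Payload 6.9 kg.
Tool frame: the origin (TCP) lies midway between the tips of the shut fingers; the grasp point (between the pads) lies 19 mm behind it; z points along the fingers, y is the line along which they close (so a half turn about z gives the same grasp; the last joint's range is limited). The gripper opens to 85 mm and grips with 20 to 120 N. Pads are 22 mm wide; open, the fingers measure 114 mm over their backs; the gripper's body (76 mm by 85 mm) begins 54 mm behind the grasp point. The pads swing forward as they close: fully open they stand 13 mm farther back than shut.
Start: joints at [1.427, 0.507, -0.238, 1.5, 0.126, 1.149, -0.155], TCP at [0.154, -0.606, 0.231] pointing down, gripper open.
Joint ranges: [-3.08, 3.08], [-0.24, 2.05], [-1.43, 1.35], [0, 2.5], [-1.52, 4.66], [0.17, 1.96], [-2.89, 2.89]. Speed limits (rad/s): [2.39, 2.39, 3.14, 3.14, 3.14, 3.14, 3.14].

## Interface

Orientations are given as a unit quaternion [w, x, y, z].
In Python, from rig import env gives the robot as it stands.
- The arm moves only by the tool step_arm, never from a script. Its argument "deltas" is a list of rows, each a list of 7 numbers: the turn, a rotation vector about the tool's x, y, z in units of 6 degrees (1.0 is 6 degrees), then the shift along the tool's x, y, z in units of 30 mm (1.0 is 30 mm), then the opening, from 0 (shut) to 1 (fully open). A call has 1 to 20 rows; each row shifts and turns the commanded pose from where the row before left it, along the tool's axes as they then stand; what a row does not reach is not made up. A row lasts 1/12 s, in which the tool goes at most 41.7 mm and 7.16 degrees, less where a joint would pass 70% of its speed; a pose out of reach is approached as far as the arm can. A call is refused whole if a number of a shift passes 1 or a number of a turn 1, either way. A call with a gripper value outside its range is refused whole. The fingers move at their own pace and stop on an object; the grip force is fixed at half the most. Time passes only in rows, so rows that do not move let the fingers close. It gives the time, the measured TCP pose, the force, the opening and the grip force at its end, in the units of the state.
- env.sense(): the state, without advancing time (a new reading comes with each control period).
- env.capture(name): name is "scene" or "top" or "wrist"; returns a dict with "img" (420x560x3 uint8, blue, green, red), "mtx" (3x3 intrinsics, pixels), "extrinsics" (4x4, takes a point from camera to world coordinates). Camera axes: x right, y down, z forward; pixel columns grow to the right and rows downward; lengths in m; the calibration is good to about 2 mm. The wrist camera is an equidistant fisheye: a pixel r from the principal point sees the ray r / f radians off the axis. A picture is of the moment at which its call begins. There is no depth.
- env.sign_off(): hands the job in; it is judged then, once.
The state is a dict: "time": time; "qpos": joint angles; "joint_velocities": joint speeds; "joint_efforts": joint torques, N m; "ee_pos": TCP position; "ee_rot": TCP orientation; "force": force on the tool from outside, world axes, zero at the start; "torque": the same for the moment, N m; "opening": finger opening in m; "grip_force": force on a finger pad.
Only numpy, scipy, OpenCV 4.12 (cv2) and the standard library are available. Lean on these libraries where they do the work, as an engineer would, in place of code of your own. Each camera call takes 0.05 s, during which the arm holds its last target. There are 200 camera calls.

## Working session

There is one attempt and no reset: what is moved stays moved. The work goes in short steps, Python scripts to look and compute and a tool call to move; the robot and the scene stay as the last step left them, time stands still between calls to the robot, and variables do not carry over. Pictures are saved under pics/ and viewed, at most 10 in all, crops included, and the job is handed in when it is done.

Besides the shell and the picture viewer there is one more tool, called after "Call:" by a JSON object that holds its "op" and its "data". step_arm: Moves the arm, as the interface text tells. Its arguments: {"type":"object","properties":{"deltas":{"type":"array"}},"required":["deltas"]}

```bash
mkdir -p pics
python3 - <<'E'
from rig import env
import cv2,numpy as np
for n in("scene","top"):
    c=env.capture(n);cv2.imwrite(f"pics/{n}0.png",c["img"]);np.savez(f"{n}0.npz",**c)
    print(n,c["mtx"].round(1).tolist(),c["extrinsics"].round(3).tolist())
s=env.sense();print(s["ee_pos"],s["ee_rot"],s["time"],s["force"])
E
```

```text
scene [[480.9, 0.0, 273.1], [0.0, 480.9, 205.1], [0.0, 0.0, 1.0]] [[0.443, 0.642, -0.626, 1.193], [0.896, -0.306, 0.321, -0.258], [0.015, -0.703, -0.711, 0.796], [0.0, 0.0, 0.0, 1.0]]
top [[435.7, 0.0, 281.5], [0.0, 435.7, 210.5], [0.0, 0.0, 1.0]] [[-0.027, -0.998, 0.054, 0.462], [-0.999, 0.029, 0.022, 0.06], [-0.024, -0.053, -0.998, 1.107], [0.0, 0.0, 0.0, 1.0]]
[ 0.15435969 -0.60517554  0.23052336] [-7.91130998e-04  9.92208849e-01  1.24583158e-01 -1.02067917e-04] 0.1 [-0.41041327  0.50695763 -0.3411516 ]
```

View pics/scene0.png

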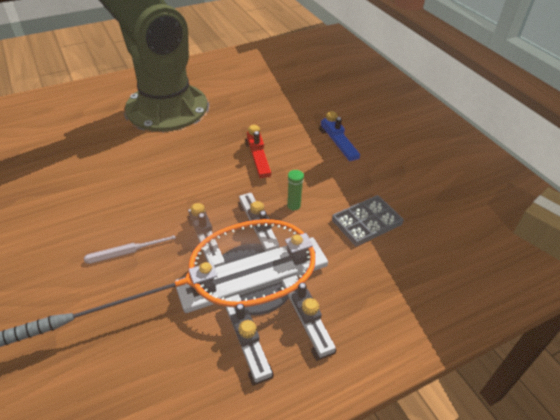

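View pics/top0.png

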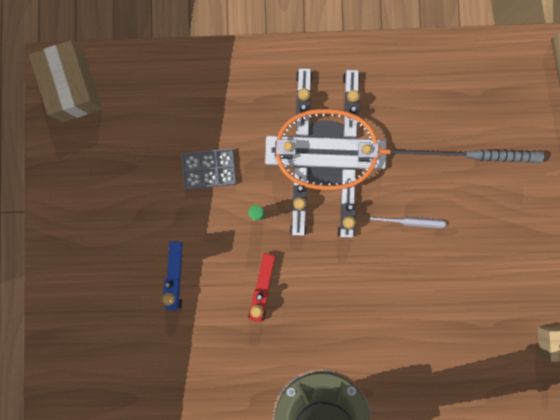

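The slack near post is the handle-side one: its knob is at about (348,222) in the top view and (198,209) in the scene view. The set post's knob is at (299,203) and (258,208). The tube, at (256,212) in the top view, stands beyond the set post, and the awl's tip, at (372,218), is close to the slack post.

```bash
cat > h.py <<'E'
import numpy as np,cv2
def ray(c,p):
    d=cv2.undistortPoints(np.float64([[p]]),c["mtx"],None)[0,0]
    E=c["extrinsics"];return E[:3,3],E[:3,:3]@np.r_[d,1]
def plane(c,p,z):
    o,d=ray(c,p);return o+d*(z-o[2])/d[2]
def tri(a,p,b,q):
    o,d=ray(a,p);u,e=ray(b,q);t=np.linalg.lstsq(np.c_[d,-e],u-o,rcond=None)[0]
    A=o+d*t[0];B=u+e*t[1];return (A+B)/2,np.linalg.norm(A-B)
def blobs(img,lo,hi,amin=15):
    m=cv2.inRange(cv2.cvtColor(img,cv2.COLOR_BGR2HSV),lo,hi)
    n,l,s,c=cv2.connectedComponentsWithStats(m);return [(c[i].round(1),s[i].tolist()) for i in range(1,n) if s[i,4]>=amin],m,l
E
python3 - <<'E'
from h import *
for n in("top","scene"):
    c=np.load(n+"0.npz");im=c["img"]
    for nm,lo,hi in(("brass",(15,120,90),(28,255,255)),("orange",(5,190,150),(14,255,255))):
        for b,s in blobs(im,lo,hi)[0]: print(n,nm,b,s,plane(c,b,.0675).round(4))
t=np.load("top0.npz");s=np.load("scene0.npz")
big=lambda c,x,y,w,h,k:cv2.resize(c["img"][y:y+h,x:x+w],None,fx=k,fy=k,interpolation=cv2.INTER_CUBIC)
a=big(t,265,60,140,190,3);b=big(s,170,180,170,190,2.3/190*190)
b=cv2.resize(b,(380,570)[0:2]) if 0 else big(s,170,185,110,190,3)
cv2.imwrite("pics/crop.png",np.hstack([a,b[:a.shape[0]]]))
E
```

```text
top brass [303.3  94.4] [299, 89, 10, 11, 83] [0.7977 0.0224 0.0675]
top brass [353.1  96. ] [348, 91, 12, 11, 95] [ 0.7896 -0.0975  0.0675]
top brass [287.8 145.8] [285, 143, 7, 7, 39] [0.6734 0.0634 0.0675]
top brass [366.1 148.9] [363, 146, 7, 7, 39] [ 0.6599 -0.1239  0.0675]
top brass [298.9 203.4] [294, 199, 11, 10, 79] [0.5337 0.0408 0.0675]
top brass [348.8 222.1] [344, 217, 12, 11, 86] [ 0.4857 -0.0764  0.0675]
top brass [167.3 299.1] [162, 295, 11, 9, 59] [0.3147 0.3602 0.0675]
top brass [256.4 310.6] [251, 305, 12, 12, 108] [0.2827 0.1487 0.0675]
scene brass [240.1  22.1] [178, 0, 144, 56, 3682] [-0.2842  0.3593  0.0675]
scene brass [61.3 56.3] [0, 20, 135, 76, 5019] [-0.294  -0.2271  0.0675]
scene brass [331.2 114.8] [325, 110, 13, 11, 97] [0.3182 0.3572 0.0675]
scene brass [253.3 128.1] [247, 124, 14, 11, 95] [0.2843 0.1478 0.0675]
scene brass [287.  193.6] [286, 186, 3, 17, 18] [0.533  0.1145 0.0675]
scene brass [299.6 204.6] [295, 197, 7, 14, 17] [0.5747 0.1232 0.0675]
scene brass [257.  206.3] [251, 200, 14, 13, 133] [0.5401 0.039  0.0675]
scene brass [197.  208.1] [19
[... 1534 characters left out ...]
 40] [1.1033 0.1969 0.0675]
scene brass [544.2 412.9] [539, 410, 9, 9, 17] [1.1219 0.2448 0.0675]
scene orange [268.6 223.6] [234, 219, 68, 14, 166] [0.5956 0.0394 0.0675]
scene orange [311.3 255.2] [310, 249, 3, 15, 23] [0.7058 0.0777 0.0675]
scene orange [307.3 275.7] [303, 270, 9, 11, 20] [0.745  0.0469 0.0675]
scene orange [184.  280.4] [176, 274, 15, 11, 59] [ 0.6558 -0.163   0.0675]
scene orange [288.  289.5] [279, 281, 22, 15, 51] [7.568e-01 2.000e-04 6.750e-02]
scene orange [211.6 296.2] [194, 284, 43, 21, 102] [ 0.71   -0.1298  0.0675]
scene orange [268.  297.5] [259, 293, 19, 9, 41] [ 0.7564 -0.04    0.0675]
scene orange [250.2 301.8] [242, 300, 16, 4, 22] [ 0.7508 -0.0725  0.0675]
```

View pics/crop.png

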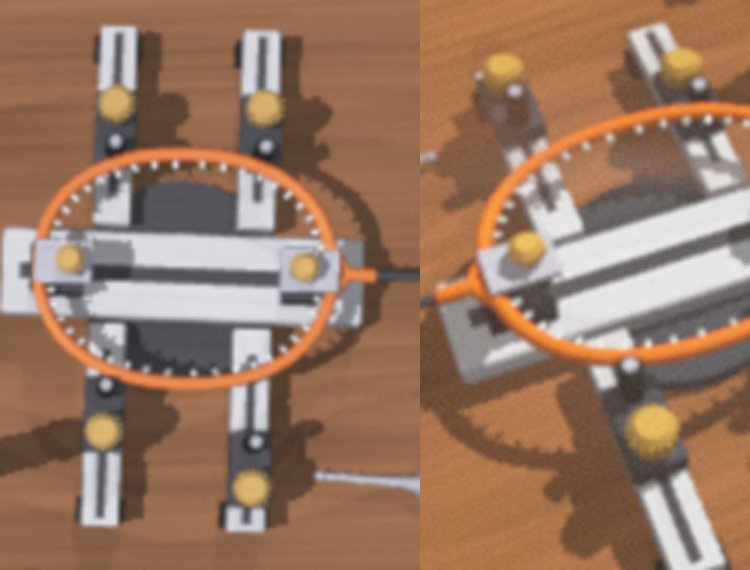

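Call:
{"op": "step_arm", "data": {"deltas": [[0,0,0.76,0,0,0,0],[0,0,0.76,0,0,0,0],[0,0,0.76,0,0,0,0],[0,0,0.77,0,0,0,0],[0,0,0,0,0,0,0],[0,0,0,0,0,0,0]]}}

```text
time: 0.6
ee_pos: [0.1545, -0.6054, 0.2309]
ee_rot: [-0.0, 0.999, -0.034, -0.0]
force: [-0.8, -0.1, -0.6]
opening: 0.0123
grip_force: 0.0
```

Call:
{"op": "step_arm", "data": {"deltas": [[0,0,0,0.2,-0.45,0,0],[0,0,0,0.4,-0.9,0,0],[0,0,0,0.4,-0.9,0,0],[0,0,0,0.4,-0.9,0,0],[0,0,0,0.4,-0.9,0,0],[0,0,0,0.4,-0.9,0,0],[0,0,0,0.4,-0.9,0,0],[0,0,0,0.4,-0.9,0,0],[0,0,0,0.4,-0.9,0,0],[0,0,0,0.4,-0.9,0,0],[0,0,0,0.4,-0.9,0,0],[0,0,0,0.4,-0.9,0,0],[0,0,0,0.4,-0.9,0,0],[0,0,0,0.4,-0.9,0,0],[0,0,0,0.4,-0.9,0,0],[0,0,0,0.4,-0.9,0,0],[0,0,0,0.4,-0.9,0,0],[0,0,0,0.4,-0.9,0,0],[0,0,0,0.4,-0.9,0,0],[0,0,0,0.2,-0.45,0,0]]}}

```text
time: 2.27
ee_pos: [0.419, -0.1063, 0.2316]
ee_rot: [-0.0, 1.0, -0.032, 0.001]
force: [0.6, -0.4, -0.5]
opening: -0.0002
grip_force: 0.0
```

Run:
```python
from rig import env
from h import *
c=env.capture("wrist");cv2.imwrite("pics/w1.png",c["img"]);np.savez("w1.npz",**c)
K=c["mtx"];E=c["extrinsics"];print(K[0,0],K[:2,2],E.round(3).tolist())
for b,s in blobs(c["img"],(15,120,90),(28,255,255),60)[0]:
    v=(b-K[:2,2])/K[0,0];r=np.hypot(*v);d=E[:3,:3]@np.r_[v/r*np.sin(r),np.cos(r)]
    print(b,s,(E[:3,3]+d*(.0675-E[2,3])/d[2]).round(4))
print(env.sense()["ee_pos"],env.sense()["ee_rot"])
```

```text
325.19226210127806 [278.93842445 210.68663342] [[-0.062, -0.944, -0.325, 0.504], [-0.998, 0.059, 0.021, -0.112], [-0.001, 0.326, -0.945, 0.375], [0.0, 0.0, 0.0, 1.0]]
[117.9  39.7] [96, 28, 45, 19, 65] [0.5883 0.0444 0.0675]
[135.1  87.5] [121, 77, 23, 27, 232] [0.5349 0.0286 0.0675]
[251.8 118.4] [239, 109, 21, 26, 110] [ 0.4907 -0.0852  0.0675]
[ 97.7 300.2] [86, 292, 21, 22, 182] [0.2903 0.1368 0.0675]
[ 0.41993413 -0.10475007  0.23165844] [-9.17311012e-04  9.99536300e-01 -3.04188238e-02  1.01903599e-03]
```

View pics/w1.png

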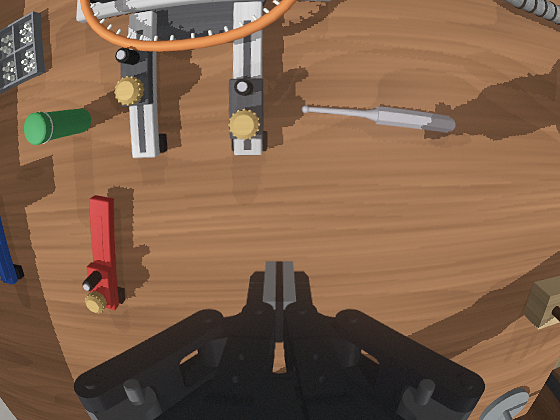

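The wrist view shows the slack knob at (243,124) and the set knob at (128,90). The awl's tip, at (305,109), lies clear of the way down. This agrees with the top view, so I take the slack knob at about (0.486, -0.077). Next I go behind the post and lower.

Call:
{"op": "step_arm", "data": {"deltas": [[0,0,0,0.35,-0.5,0,0],[0,0,0,0.4,-0.57,0,0],[0,0,0,0,0,0.5,0],[0,0,0,0,0,0.8,0],[0,0,0,0,0,0.8,0],[0,0,0,0,0,0.8,0],[0,0,0,0,0,0.8,0],[0,0,0,0,0,0.5,0],[0,0,0,0,0,0,0],[0,0,0,0,0,0,0],[0,0,0,0,0,0,0]]}}

```text
time: 3.23
ee_pos: [0.4428, -0.0794, 0.1061]
ee_rot: [0.0, 0.999, -0.034, 0.0]
force: [0.5, -0.6, -0.0]
opening: -0.0003
grip_force: 0.0
```

Run:
```python
from rig import env
from h import *
c=env.capture("wrist");K=c["mtx"];E=c["extrinsics"]
im=c["img"];cv2.imwrite("pics/w2.png",im);s=env.sense();print(s["ee_pos"],s["ee_rot"],s["force"])
```

```text
[ 0.4430573  -0.07945646  0.10638334] [ 1.47097849e-04  9.99404733e-01 -3.44859016e-02  9.38878081e-04] [-0.11795203 -0.45914549  0.40179444]
```

View pics/w2.png

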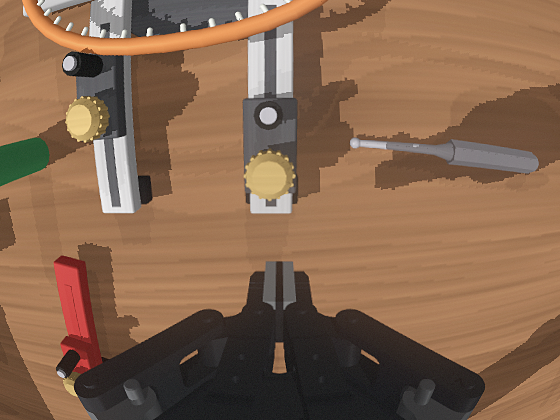

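The knob is now at (270,175), the saddle spans columns 245–297, and the guide runs parallel to the tool. I'll cast those rays.

```bash
cat >> h.py <<'E'
def wray(c,p,z):
    K=c["mtx"];E=c["extrinsics"];v=(np.array(p)-K[:2,2])/K[0,0];r=np.hypot(*v)
    d=E[:3,:3]@np.r_[v/r*np.sin(r),np.cos(r)];return E[:3,3]+d*(z-E[2,3])/d[2]
E
python3 - <<'E'
from rig import env
from h import *
c=env.capture("wrist")
for p,z in(((270,175),.0675),((268,116),.0765),((272,212),.03),((270,0),.03),((87,118),.0675)):print(p,wray(c,p,z).round(4))
E
```

```text
(270, 175) [ 0.487  -0.0774  0.0675]
(268, 116) [ 0.521  -0.079   0.0765]
(272, 212) [ 0.4516 -0.0751  0.03  ]
(270, 0) [ 0.5997 -0.0843  0.03  ]
(87, 118) [0.5341 0.0341 0.0675]
```

Call:
{"op": "step_arm", "data": {"deltas": [[0,0,0,0,-0.17,0.3,0],[0,0,0,0,0,0.6,0],[0,0,0,0,0,0.6,0],[0,0,0,0,0,0.5,0],[0,0,0,0,0,0.32,0],[0,0,0,0,0,0,0],[0,0,0,0,0,0,0]]}}

```text
time: 3.92
ee_pos: [0.4426, -0.0737, 0.0355]
ee_rot: [-0.0, 0.999, -0.034, -0.0]
force: [0.3, 0.5, 1.3]
opening: 0.0
grip_force: 0.0
```

Call:
{"op": "step_arm", "data": {"deltas": [[0,0,0,0.1,0,0,0],[0,0,0,0.1,0,0,0],[0,0,0,0.1,0,0,0],[0,0,0,0.1,0,0,0],[0,0,0,0.1,0,0,0],[0,0,0,0.1,0,0,0],[0,0,0,0.1,0,0,0],[0,0,0,0.1,0,0,0]]}}

```text
time: 4.58
ee_pos: [0.466, -0.0759, 0.0356]
ee_rot: [0.0, 0.999, -0.035, -0.001]
force: [-3.7, 0.6, 1.8]
opening: 0.0003
grip_force: 1.7
```

Call:
{"op": "step_arm", "data": {"deltas": [[0,0,0,0.1,0,0,0],[0,0,0,0.1,0,0,0],[0,0,0,0.1,0,0,0],[0,0,0,0.1,0,0,0],[0,0,0,0.1,0,0,0],[0,0,0,0.1,0,0,0],[0,0,0,0.1,0,0,0],[0,0,0,0.1,0,0,0]]}}

```text
time: 5.25
ee_pos: [0.4907, -0.0776, 0.0356]
ee_rot: [0.0, 0.999, -0.035, -0.0]
force: [-2.3, -1.3, 0.8]
opening: 0.0003
grip_force: 1.6
```

Call:
{"op": "step_arm", "data": {"deltas": [[0,0,0,0.05,0,0,0],[0,0,0,0.05,0,0,0],[0,0,0,0.03,0,0,0]]}}

```text
time: 5.5
ee_pos: [0.4946, -0.0779, 0.0356]
ee_rot: [0.0, 0.999, -0.035, -0.0]
force: [-2.8, -1.0, 0.6]
opening: -0.0001
grip_force: 1.5
```

Run:
```python
from rig import env
from h import *
c=env.capture("wrist");cv2.imwrite("pics/w3.png",c["img"]);s=env.sense();print(s["ee_pos"],s["force"])
```

```text
[ 0.49469627 -0.07784449  0.03564528] [-1.98942892 -0.44772143  0.28958691]
```

View pics/w3.png

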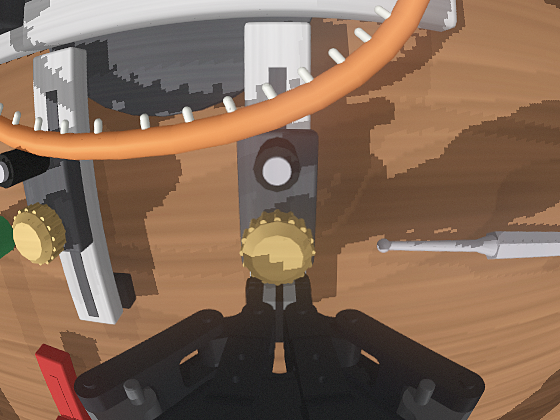

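The post is centred ahead of the fingers. The pin, at (277,170), still stands a few millimetres short of the hoop, so I go on in small steps.

Call:
{"op": "step_arm", "data": {"deltas": [[0,0,0,0.03,0,0,0],[0,0,0,0.03,0,0,0],[0,0,0,0.03,0,0,0],[0,0,0,0.03,0,0,0]]}}

```text
time: 5.88
ee_pos: [0.4979, -0.0781, 0.0357]
ee_rot: [0.0, 0.999, -0.035, -0.0]
force: [-3.5, -1.4, -1.0]
opening: -0.0001
grip_force: 1.5
```

Call:
{"op": "step_arm", "data": {"deltas": [[0,0,0,0.03,0,0,0],[0,0,0,0.03,0,0,0]]}}

```text
time: 6.05
ee_pos: [0.4986, -0.0781, 0.0355]
ee_rot: [0.0, 0.999, -0.035, -0.001]
force: [-8.1, -0.0, 5.1]
opening: -0.0
grip_force: 4.1
```

Call:
{"op": "step_arm", "data": {"deltas": [[0,0,0,0.03,0,0,0],[0,0,0,0,0,0,0]]}}

```text
time: 6.22
ee_pos: [0.4986, -0.0781, 0.0355]
ee_rot: [0.0, 0.999, -0.035, -0.002]
force: [-8.5, -0.4, 4.6]
opening: 0.0001
grip_force: 4.2
```

The TCP stalled at 8.5 N against the earlier 3 N of drag, so the pin is on the frame. I back off and rise.

Call:
{"op": "step_arm", "data": {"deltas": [[0,0,0,-0.2,0,0,0],[0,0,0,-0.3,0,0,0],[0,0,0,-0.2,0,0,0],[0,0,0,0,0,-0.5,0],[0,0,0,0,0,-0.8,0],[0,0,0,0,0,-0.8,0],[0,0,0,0,0,-0.6,0],[0,0,0,0,0,-0.3,0],[0,0,0,0,0,0,0],[0,0,0,0,0,0,0]]}}

```text
time: 7.05
ee_pos: [0.4798, -0.0769, 0.1256]
ee_rot: [0.0, 0.999, -0.035, 0.001]
force: [-1.4, 0.2, -0.3]
opening: -0.0001
grip_force: 0.0
```

Run:
```python
from rig import env
from h import *
c=env.capture("wrist");cv2.imwrite("pics/w4.png",c["img"]);np.savez("w4.npz",**c);s=env.sense();print(s["ee_pos"],s["ee_rot"],s["force"])
t=env.capture("top")
for b,q in blobs(t["img"],(15,120,90),(28,255,255),60)[0]:print(b,plane(t,b,.0675).round(4))
```

```text
[ 0.47932884 -0.07683535  0.12495752] [ 1.68766416e-05  9.99391461e-01 -3.48804367e-02 -2.49177679e-04] [ 0.41948167  0.51024809 -0.73579389]
[303.3  94.4] [0.7977 0.0224 0.0675]
[353.   95.9] [ 0.7898 -0.0973  0.0675]
[298.8 203.5] [0.5335 0.0411 0.0675]
[256.4 310.5] [0.283  0.1487 0.0675]
```

View pics/w4.png

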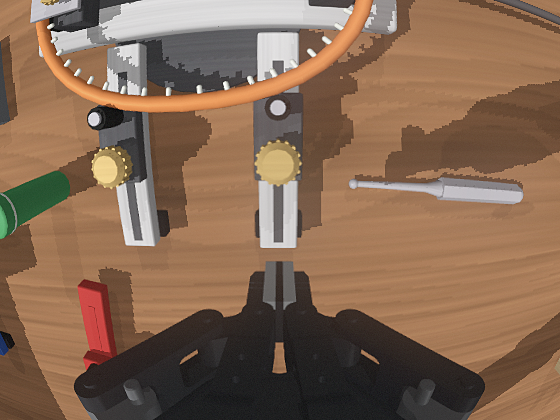

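The pin, at (277,107), now meets the hoop just as the set post's pin does at (97,118). The knob is at (278,162). I'll locate it.

Run:
```python
from h import *
c=np.load("w4.npz")
k=wray(c,(278,162.5),.0675);p=wray(c,(277.5,107),.0765);s=wray(c,(110,167),.0675)
x=np.array([.9976,-.07]);print(k,p,(p-k)[:2]@x,s,(s-k)[:2]@x,np.linalg.norm((s-k)[:2]))
d=k[:2]-np.array([.47933,-.07684]);x=np.array([np.cos(.0698),-np.sin(.0698)])
print("tool x,y units",d@x/.03,d@np.array([x[1],-x[0]])/.03)
```

```text
[ 0.52712774 -0.07956718  0.0675    ] [ 0.56193935 -0.08172115  0.0765    ] 0.03487884222480768 [0.53505572 0.0361102  0.0675    ] -0.00018846033498825257 0.11594873853622858
tool x,y units 1.5957184361426797 -0.020434320493979783
```

Call:
{"op": "step_arm", "data": {"deltas": [[0,0,0,0.4,0,0,0],[0,0,0,0.7,-0.02,0,0],[0,0,0,0.47,0,0,0],[0,0,0,0,0,0.4,0],[0,0,0,0,0,0.4,0],[0,0,0,0,0,0.28,0],[0,0,0,0,0,0,0],[0,0,0,0,0,0,0],[0,0,0,0,0,0,0]]}}

```text
time: 7.9
ee_pos: [0.5268, -0.0793, 0.0933]
ee_rot: [-0.0, 0.999, -0.035, -0.0]
force: [-0.7, -0.2, 0.4]
opening: -0.0001
grip_force: 0.0
```

Run:
```python
from rig import env
from h import *
c=env.capture("scene");im=cv2.resize(c["img"][150:330,150:350],None,fx=3,fy=3,interpolation=cv2.INTER_CUBIC)
cv2.imwrite("pics/s5.png",im);s=env.sense();print(s["ee_pos"],s["ee_rot"],s["force"])
```

```text
[ 0.52699198 -0.07938408  0.09364099] [ 3.48968168e-06  9.99395004e-01 -3.47786555e-02  2.67510439e-04] [-0.18106158  0.62062761  0.64514768]
```

View pics/s5.png

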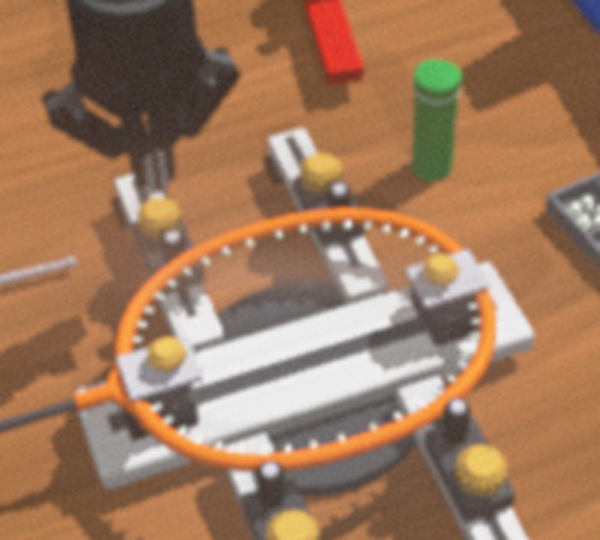

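The scene crop shows the fingertips just above the slack knob, at about (158,215), with a clear gap and both near posts at the frame. Now I hold for about 3 s.

Call:
{"op": "step_arm", "data": {"deltas": [[0,0,0,0,0,0,0],[0,0,0,0,0,0,0],[0,0,0,0,0,0,0],[0,0,0,0,0,0,0],[0,0,0,0,0,0,0],[0,0,0,0,0,0,0],[0,0,0,0,0,0,0],[0,0,0,0,0,0,0],[0,0,0,0,0,0,0],[0,0,0,0,0,0,0],[0,0,0,0,0,0,0],[0,0,0,0,0,0,0],[0,0,0,0,0,0,0],[0,0,0,0,0,0,0],[0,0,0,0,0,0,0],[0,0,0,0,0,0,0],[0,0,0,0,0,0,0],[0,0,0,0,0,0,0],[0,0,0,0,0,0,0],[0,0,0,0,0,0,0]]}}

```text
time: 9.62
ee_pos: [0.5268, -0.0794, 0.0933]
ee_rot: [-0.0, 0.999, -0.035, 0.0]
force: [0.4, -0.0, -0.5]
opening: 0.0
grip_force: 0.0
```

Call:
{"op": "step_arm", "data": {"deltas": [[0,0,0,0,0,0,0],[0,0,0,0,0,0,0],[0,0,0,0,0,0,0],[0,0,0,0,0,0,0],[0,0,0,0,0,0,0],[0,0,0,0,0,0,0],[0,0,0,0,0,0,0],[0,0,0,0,0,0,0],[0,0,0,0,0,0,0],[0,0,0,0,0,0,0],[0,0,0,0,0,0,0],[0,0,0,0,0,0,0],[0,0,0,0,0,0,0],[0,0,0,0,0,0,0],[0,0,0,0,0,0,0],[0,0,0,0,0,0,0]]}}

```text
time: 10.95
ee_pos: [0.5268, -0.0794, 0.0933]
ee_rot: [-0.0, 0.999, -0.035, -0.0]
force: [0.7, 0.7, -0.5]
opening: 0.0001
grip_force: 0.0
```

```bash
python3 -c "
from rig import env
print(env.sign_off())"
```

```text
the job is handed in; nothing more can be done
None
```

I pushed the handle-side near post until it stopped against the frame (about 8.5 N at most), then held the closed fingertips still for about 3 s, 26 mm above its brass knob, and handed the job in at 11 s; no verdict was returned.

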